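Find the heavy side of a plaster mould on the balancing spindle

ROBOT

A 6-joint arm with a two-finger parallel gripper is mounted at the origin on the work surface. World frame = base frame: x ahead of the robot, y to its left, z up, the work surface at z = 0. Lengths are in m, angles in rad, forces in N, time in s.
With the tool pointing down it reaches from about 0.3 to 0.825 m from the base axis. Payload 5.4 kg.
Tool frame: the origin (TCP) lies at the very end of the fingers, on their centre line; the grasp point (between the pads) lies 19 mm behind it; z points along the fingers, x is the direction in which the jaws open and shut, and the axes are right-handed (so a half turn about z gives the same grasp; the last joint's range is limited). The gripper opens to 92 mm and grips with 3 to 60 N. Pads are 20 mm wide; open, the fingers measure 128 mm over their backs; the gripper's body (75 mm by 189 mm) begins 69 mm behind the grasp point.
Start: joints at [1.121, 0.158, 1.597, -0, 1.386, -0.21], TCP at [0.137, 0.559, 0.215] pointing down, gripper open.
Joint ranges: [-2.91, 2.91], [-0.94, 2.29], [0.18, 2.7], [-1.29, 4.43], [0.17, 2.64], [-3, 3]. Speed limits (rad/s): [2.57, 2.57, 3.14, 3.14, 3.14, 3.14].

INTERFACE

Orientations are given as a rotation vector (axis times angle).
In Python, from workcell import bot gives the robot as it stands. Calls block until the motion is done:
- bot.goto(position, orientation): joint-space move of the TCP to a pose.
- bot.line_to(position, rot=None, max_speed=0.15): straight line of the TCP; rot=None keeps the orientation; max_speed is the mean speed in m/s.
- bot.set_joints(angles): joint-space move.
- bot.set_gripper(opening, newtons=None): opening from 0.0 (shut) to 1.0 (fully open); newtons is the grip in N (None keeps the last); returns when the fingers have stopped.
- bot.hold(seconds).
- bot.inverse_kinematics(position, orientation): joint angles nearest the present ones, or None.
- bot.read_camera(name): name is "scene" or "side" or "wrist"; returns a dict with "pixels" (480x640x3 uint8, blue, green, red), "fx", "fy", "cx", "cy" (pixels), "R" (3x3) and "t" (3): a world point X has camera coordinates R X + t. Camera axes: x right, y down, z forward; pixel columns grow to the right and rows downward; lengths in m; the calibration is good to about 2 mm. A picture is of the moment at which its call begins. There is no depth.
A pose or a line that the arm cannot do raises bot.MotionError and nothing moves.
- bot.job_done(): hands the job in, once; it reports no verdict.
Readings, each from a call of its own:
- bot.current_clock(): time.
- bot.current_joints(): joint angles.
- bot.current_joint_vel(): joint speeds.
- bot.current_effort(): joint torques, N m.
- bot.current_ee_pos(): TCP position.
- bot.current_tool_rot(): TCP orientation.
- bot.current_contact_force(): force on the tool from outside, world axes, zero at the start.
- bot.current_ft_torque(): the same for the moment, N m.
- bot.current_opening(): opening from 0.0 (shut) to 1.0 (fully open).
Only numpy, scipy, OpenCV 4.12 (cv2) and the standard library are available. Lean on these libraries where they do the work, as an engineer would, in place of code of your own. Each camera call takes 0.05 s, during which the arm holds its last target.

TASK

The round plaster mould on the leaning balancing spindle is heavier towards one side, and nothing on it shows which. Grip it by the bar handle on its face, turn it to feel where the heavy side lies, then turn that side to the lowest point of the mould and finish while still gripping the handle, holding the heavy side down and still. Leave the pots around the stand where they are.

Things in the scene. Friction and masses are not known exactly. Their poses are not given: they have to be found in the camera images.
- handle (a point): dark bar handle on the mould's face, 76 mm long, 14 mm wide, 46 mm high; the point is on the spindle axis, 30 mm above the plaster and 16 mm below the handle's top: grip here across the 14 mm width. x: along the bar to its end with a round post; z: along the spindle, out of the mould, leaning 25 degrees from vertical to the robot's side. The mould is a white disc, 180 mm across, 42 thick
- handle_end (a point): middle of the round post (20 mm across, 46 mm high) at one end of the bar, 40 mm from the spindle axis; axes as handle
- rotor (a joint): turn of mould and handle about the spindle, rad, counter-clockwise positive as seen facing the handle; no stops; 0: round post uphill. A stiff seal (friction 0.2 N m both ways) keeps it where it is left. The uneven weight adds 0 (heavy side highest or lowest) to 0.13-0.19 N m (heavy side level with the axis). Heavy side: at any angle to the handle, at the start over 40 degrees from lowest
- stand: green cast-iron balancing stand, fixed; foot 160 x 150 mm, 16 mm thick; origin on the table below the spindle head; its spindle leans towards its own -x, so that side of the mould is lowest
- bowl: clay bowl, 110 mm across, 50 high; origin at the centre of its underside; leave alone
- beaker: clay beaker, 68 mm across, 85 high; origin at the centre of its underside; leave alone
- bud_vase: squat clay vase, 86 mm across, 62 high; origin at the centre of its underside; leave alone
- cone: tall clay cone, 100 mm across, 170 high; origin at the centre of its underside; leave alone
- dish: flat clay dish, 150 mm across, 28 high; origin at the centre of its underside; leave alone
- jar: clay jar, 104 mm across, 100 high; origin at the centre of its underside; leave alone
There are look-alikes about, which are no part of the job. What is shaped like the stand but yellow is not meant.

How it is judged:
On the way:
1. the handle is gripped and the mould has been turned by about 20 degrees or more from where it stood (contact force between the fingers and rotor above 1 N and distance of handle_end from where it was at the start of the episode above 0.013 m), for 0.1 s.
At the end, for the whole second after the job is handed in: The heavy side of the mould is within 20 degrees of the lowest point of its slope, the mould is still, and the fingers are still gripping it (more than 2 N) (height (world z) of heavy_side below 0.12519 m and contact force between the fingers and rotor above 2 N and velocity of joint rotor between -0.1 and 0.1 rad/s); the arm keeps its last pose, push and grip.
It fails at once if a pot near the stand is shifted by more than 30 mm (distance of any of bowl, beaker, bud_vase, cone, dish, jar from where it was at the start of the episode above 0.03 m).
It also fails if it takes over 72 s, if anything falls off the work surface, if the arm or the gripper's body presses on something with over 40 N, if the wrist force passes 120 N, or if a joint passes its speed limit or range.

## Working session

There is one attempt and no reset: what is moved stays moved. The work goes in short steps, each a Python script; the robot and the scene stay as the last script left them, time stands still between calls to the robot, and variables do not carry over. Pictures are saved under pics/ and viewed, and the job is handed in when it is done.

```bash
ls; mkdir -p pics; python3 - <<'E'
from workcell import bot
import cv2,numpy as np,pickle
d={}
for n in ["scene","side","wrist"]:
    c=bot.read_camera(n); d[n]=c
    cv2.imwrite(f"pics/{n}0.png",c["pixels"])
    print(n,c["fx"],c["cx"],c["cy"],(-np.array(c["R"]).T@np.array(c["t"])).round(3))
pickle.dump(d,open("cam0.pkl","wb"))
print(bot.current_clock(),bot.current_tool_rot())
E
```

```text
pics
scene 602.5490845226792 314.61851574655407 236.54504824764842 [ 1.169 -0.785  1.014]
side 543.5379666245879 318.2066235135627 241.56499621902356 [-0.046 -0.803  0.79 ]
wrist 341.6002374143343 318.8243615353305 237.94841299671856 [0.066 0.575 0.385]
0.15 [ 2.47072731e+00  1.93936578e+00 -2.04550343e-03]
```

View pics/scene0.png

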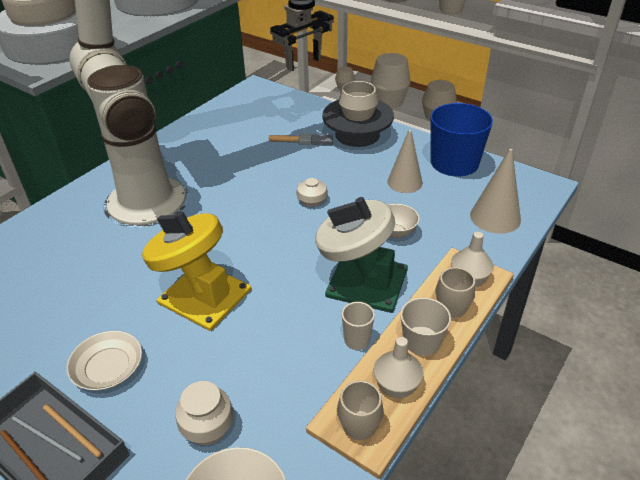

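View pics/side0.png

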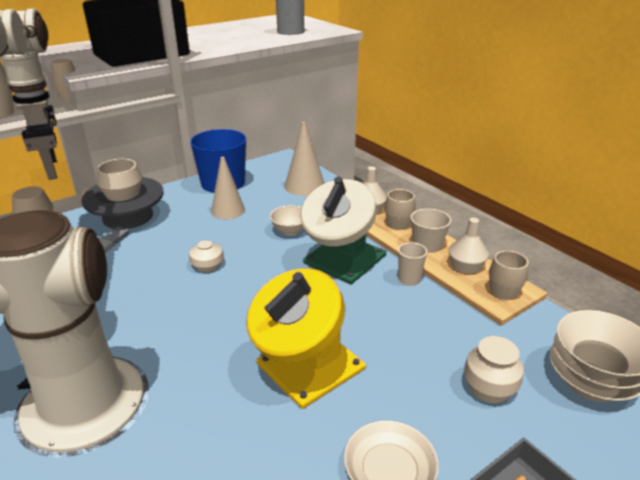

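View pics/wrist0.png

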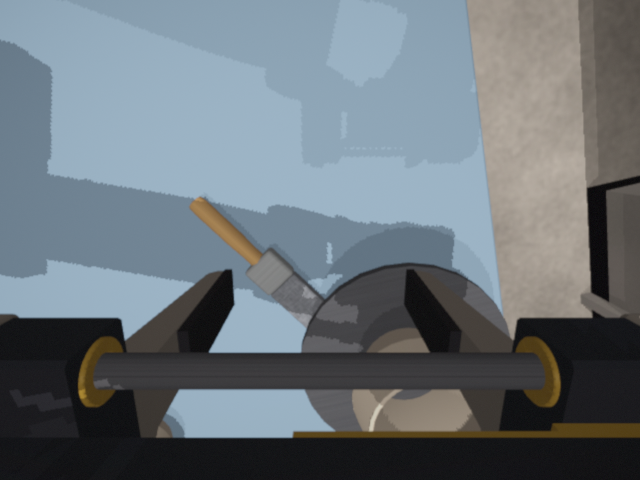

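The scene view has two mould-on-stand candidates. One is yellow, at scene (185,240) and side (297,310). The other is a white disc on a green foot, at scene (355,228) and side (338,212). The white and green one fits the description. I'll check it in an enlarged crop.

```bash
python3 - <<'E'
import cv2,numpy as np,pickle
d=pickle.load(open("cam0.pkl","rb"))
a=d["scene"]["pixels"][180:320,300:440]; b=d["side"]["pixels"][160:300,270:410]
im=np.hstack([cv2.resize(x,None,fx=2.8,fy=2.8,interpolation=cv2.INTER_CUBIC) for x in (a,b)])
cv2.imwrite("pics/crop0.png",im)
E
```

```text
(no output)
```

View pics/crop0.png

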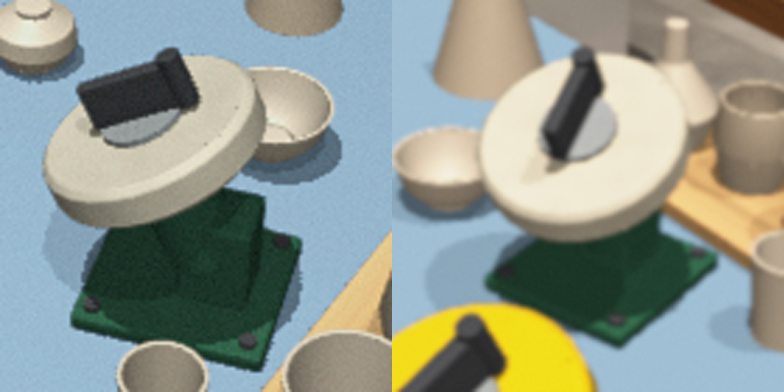

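```bash
cat > h.py <<'E'
import cv2,numpy as np,pickle
def ray(c,p):
    R=np.array(c["R"]);t=np.array(c["t"])
    d=R.T@np.array([(p[0]-c["cx"])/c["fx"],(p[1]-c["cy"])/c["fy"],1]); return -R.T@t,d/np.linalg.norm(d)
def onz(c,p,z):
    o,d=ray(c,p); return o+d*(z-o[2])/d[2]
def tri(c1,p1,c2,p2):
    o1,d1=ray(c1,p1);o2,d2=ray(c2,p2)
    s=np.linalg.lstsq(np.c_[d1,-d2],o2-o1,rcond=None)[0]
    a=o1+s[0]*d1;b=o2+s[1]*d2; return (a+b)/2,np.linalg.norm(a-b)
def proj(c,X):
    x=np.array(c["R"])@X+np.array(c["t"]); return np.array([c["fx"]*x[0]/x[2]+c["cx"],c["fy"]*x[1]/x[2]+c["cy"]])
E
python3 - <<'E'
from h import *
d=pickle.load(open("cam0.pkl","rb"));S=d["scene"];D=d["side"]
s=lambda x,y:(300+x/2.8-.3,180+y/2.8-.3); q=lambda x,y:(270+(x-392)/2.8-.3,160+y/2.8-.3)
for n,p in dict(L=(74,322),B=(262,367),R=(300,236)).items(): print('scene',n,onz(S,s(*p),.016).round(4))
for n,p in dict(L=(487,281),B=(620,346),R=(716,262)).items(): print('side',n,onz(D,q(*p),.012).round(4))
for c,n,pts in ((S,'S',[s(92,304),s(248,341),s(283,241)]),(D,'D',[q(505,271),q(617,319),q(698,254)])):
    for p in pts: print(n,'bolt',onz(c,p,.018).round(4))
for n,a,b in (('post',s(168,56),q(583,55)),('far',s(82,88),q(552,122))): print(n,*tri(S,a,D,b))
E
```

```text
scene L [ 0.6226 -0.0233  0.016 ]
scene B [0.7714 0.0211 0.016 ]
scene R [0.7231 0.1675 0.016 ]
side L [0.5744 0.1195 0.012 ]
side B [ 0.6106 -0.0243  0.012 ]
side R [0.7592 0.0218 0.012 ]
S bolt [ 6.243e-01 -1.000e-04  1.800e-02]
S bolt [0.7492 0.037  0.018 ]
S bolt [0.7152 0.1521 0.018 ]
D bolt [0.5914 0.1157 0.018 ]
D bolt [6.271e-01 6.000e-04 1.800e-02]
D bolt [0.7484 0.0347 0.018 ]
post [0.64281734 0.07453899 0.23349376] 5.012138073287704e-05
far [0.58778662 0.04085    0.20249386] 0.003923418906579352
```

```bash
cat >> h.py <<'E'
from scipy.spatial.transform import Rotation as Ro
psi=np.deg2rad(16.5);b=np.deg2rad(25)
h=np.array([np.cos(psi),np.sin(psi),0]);zz=np.array([0,0,1.])
u=-np.sin(b)*h+np.cos(b)*zz; e=np.cos(b)*h+np.sin(b)*zz; v=np.cross(u,e)
def bar(phi): return np.cos(phi)*e+np.sin(phi)*v   # x of handle
def toolrot(phi,flip=0):
    x=np.cross(u,bar(phi))*(-1 if flip else 1); z=-u; y=np.cross(z,x)
    return Ro.from_matrix(np.c_[x,y,z]).as_rotvec()
E
python3 - <<'E'
from h import *
from workcell import bot
H=np.array([.615,.058,.218])-.016*u
print(u,H)
for f in (0,1):
  for ex in (-.019,.03,.08,.12):
    q=bot.inverse_kinematics(H+ex*u,toolrot(np.deg2rad(13.5),f)); print(f,ex,None if q is None else np.round(q,3))
E
```

```text
[-0.40521473 -0.12003007  0.90630779] [0.62148344 0.05992048 0.20349908]
0 -0.019 [-0.195  0.014  1.87   0.257  0.882 -2.416]
0 0.03 [-0.216 -0.084  1.874  0.249  0.978 -2.411]
0 0.08 [-0.239 -0.174  1.866  0.243  1.079 -2.408]
0 0.12 [-0.259 -0.238  1.849  0.242  1.162 -2.408]
1 -0.019 [-0.195  0.014  1.87   0.257  0.882  0.726]
1 0.03 [-0.216 -0.084  1.874  0.249  0.978  0.731]
1 0.08 [-0.239 -0.174  1.866  0.243  1.079  0.733]
1 0.12 [-0.259 -0.238  1.849  0.242  1.162  0.733]
```

```bash
python3 - <<'E'
from h import *
from workcell import bot
H=np.array([.615,.058,.218])-.016*u
p=np.array(bot.current_ee_pos())
bot.line_to(p+[0,0,.08],max_speed=.3)
bot.goto(H+.11*u,toolrot(np.deg2rad(13.5),1))
print(bot.current_clock(),bot.current_joints(),bot.current_contact_force(),bot.current_ft_torque())
d={}
for n in ["wrist","side"]:
    d[n]=bot.read_camera(n); cv2.imwrite(f"pics/{n}1.png",d[n]["pixels"])
pickle.dump(d,open("cam1.pkl","wb"))
E
```

```text
2.9583 [-0.25266031 -0.22260438  1.85398945  0.24221654  1.14154275  0.73324306] [-0.26679335 -0.12526743  1.35485145] [-0.11398553  0.33590278 -0.01304967]
```

View pics/wrist1.png

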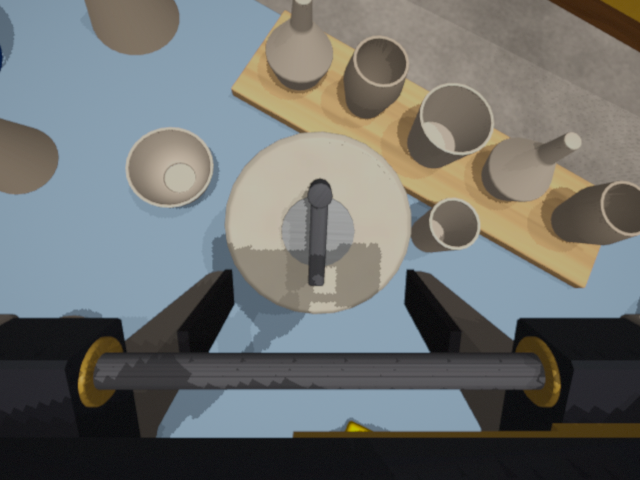

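```bash
python3 - <<'E'
from h import *
d=pickle.load(open("cam1.pkl","rb"));W=d["wrist"]
im=W["pixels"]
cv2.imwrite("pics/crop1.png",cv2.resize(im[170:300,250:390],None,fx=4.2,fy=4.2,interpolation=cv2.INTER_CUBIC))
R=np.array(W["R"]);C=-R.T@np.array(W["t"]);print("cam",C.round(4),"optaxis",R[2].round(3),-u.round(3))
T=np.array([.615,.058,.218])
def onpl(p,P):
    o,dd=ray(W,p); return o+dd*((P-o)@u)/(dd@u)
for dz in (0,):
    F=T-.046*u
    L,Rr,Tp,B=[onpl(p,F) for p in ((227,222),(410,222),(318,132),(318,313))]
    print("diam",np.linalg.norm(L-Rr),np.linalg.norm(Tp-B)); c=(L+Rr)/4+(Tp+B)/4
    print("face c",c,"top pt",c+.046*u,"off from T in e,v",(c+.046*u-T)@e,(c+.046*u-T)@v)
    hub=onpl((318,230),F); print("hub",(hub+.046*u-T)@e,(hub+.046*u-T)@v)
    po=onpl((320,191),T);fa=onpl((317,281),T); print("post",(po-T)@e,(po-T)@v,"far",(fa-T)@e,(fa-T)@v)
E
```

```text
cam [0.5641 0.061  0.4879] optaxis [ 0.191 -0.006 -0.982] [ 0.405  0.12  -0.906]
diam 0.1702228899146314 0.17306583309107795
face c [0.63481683 0.06521424 0.17706026] top pt [0.61617695 0.05969286 0.21875042] off from T in e,v 0.0017756500582558018 0.0012888751941942497
hub -0.002555166484659487 0.0004827883188855326
post 0.038824988408391894 0.008733114998003527 far -0.03425851193799164 -0.0064168190423916135
```

View pics/crop1.png

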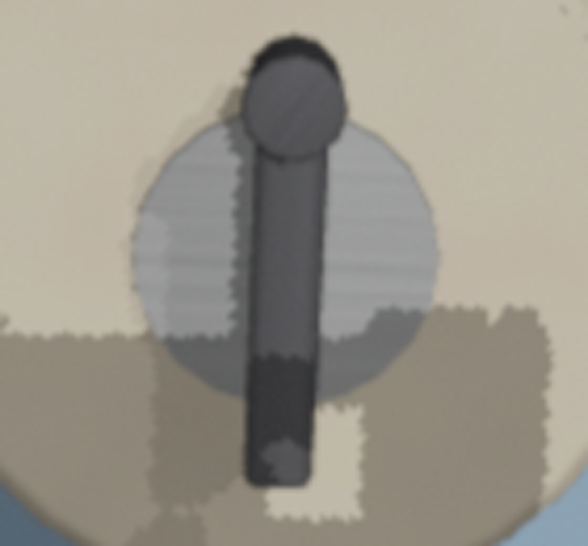

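```bash
python3 - <<'E'
from h import *
d=pickle.load(open("cam1.pkl","rb"));W=d["wrist"];d0=pickle.load(open("cam0.pkl","rb"));S=d0["scene"];D=d0["side"]
s=lambda x,y:(300+x/2.8-.3,180+y/2.8-.3); q=lambda x,y:(270+(x-392)/2.8-.3,160+y/2.8-.3)
def multi(L):
    A=np.zeros((3,3));bb=np.zeros(3)
    for c,p in L:
        o,r=ray(c,p);M=np.eye(3)-np.outer(r,r);A+=M;bb+=M@o
    X=np.linalg.solve(A,bb); return X,[ (proj(c,X)-p).round(1) for c,p in L]
po,r=multi([(S,s(168,56)),(D,q(583,55)),(W,(320,195.5))]);print(po,r)
fa,r2=multi([(S,s(82,88)),(D,q(552,122)),(W,(316.4,285.7))]);print(fa,r2)
x=po-fa;print("len",np.linalg.norm(x),"x.u",x@u/np.linalg.norm(x))
O=po-x/np.linalg.norm(x)*.040; print("axis top",O,"phi",np.rad2deg(np.arctan2(x@v,x@e)))
hub=multi([(S,s(143,118)),(W,(318,231.4))]) ;print(hub)
F=O-.046*u
o,dd=ray(W,(318,231.4));hp=o+dd*((F-o)@u)/(dd@u); print("hub vs axis e,v",(hp-F)@e,(hp-F)@v)
# face circle radius check
pts=[]
for p in ((227,222),(410,222),(318,132),(318,313)):
    o,dd=ray(W,p);pts.append(o+dd*((F-o)@u)/(dd@u))
c=np.mean(pts,0);print("disc c e,v",(c-F)@e,(c-F)@v,[round(np.linalg.norm(k-c),4) for k in pts])
E
```

```text
[0.64302678 0.07460019 0.23353429] [array([0.1, 0. ]), array([ 0.1, -0.1]), array([-0.1,  0.4])]
[0.58610961 0.04121933 0.20212122] [array([-0.3, -1.1]), array([-0.3,  1.1]), array([ 1.8, -2.6])]
len 0.07307958512392697 x.u 0.019150753578022324
axis top [0.61187325 0.05632923 0.21634039] phi 12.52124905453511
(array([0.62989403, 0.06247417, 0.17505654]), [array([ 0.1, -0. ]), array([0.1, 0.3])])
hub vs axis e,v -2.7020547340892887e-05 0.0008788984034245075
disc c e,v 0.005616093302936734 0.002000918548717364 [np.float64(0.085), np.float64(0.0854), np.float64(0.0833), np.float64(0.0898)]
```

```bash
cat >> h.py <<'E'
O=np.array([.6118,.0566,.2165]); H=O-.016*u; PHI0=np.deg2rad(12.3)
E
python3 - <<'E'
from h import *
from workcell import bot
bot.goto(H+.05*u,toolrot(PHI0,1))
bot.line_to(H-.019*u,rot=toolrot(PHI0,1),max_speed=.12)
print(bot.current_contact_force(),bot.current_ft_torque())
bot.set_gripper(0.0,60)
print(bot.current_clock(),bot.current_opening(),bot.current_joints())
F=np.array(bot.current_contact_force());M=np.array(bot.current_ft_torque());print(F,M,M@u)
d={}
for n in ["wrist","side"]:
    d[n]=bot.read_camera(n); cv2.imwrite(f"pics/{n}2.png",d[n]["pixels"])
E
```

```text
[-0.65901205  0.04802656  0.17481421] [-0.10861595  0.3285439  -0.01017542]
5.3 0.14986299126679795 [-0.19857998  0.00711116  1.88055761  0.26112264  0.88190898  0.74025548]
[-3.1490704   4.23375698  2.29221721] [0.52008418 0.65105667 0.46506826] 0.13260283753139013
```

View pics/wrist2.png

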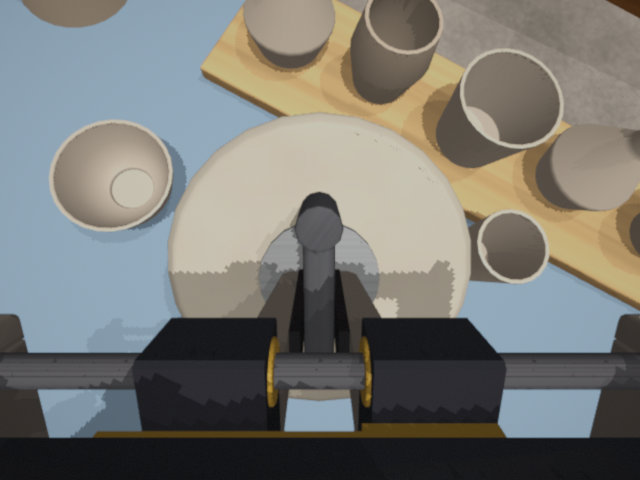

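View pics/side2.png

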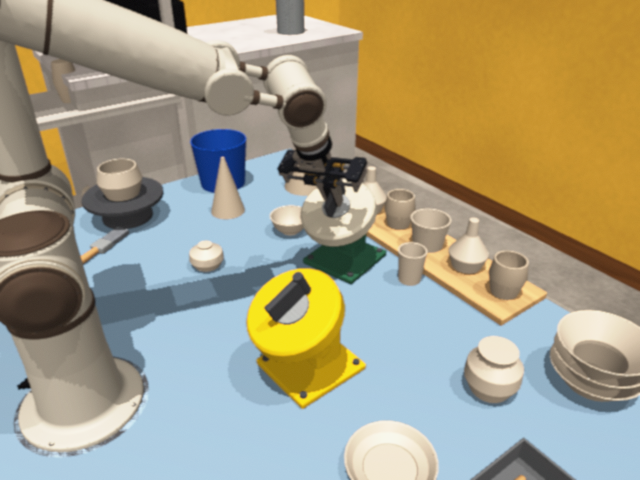

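```bash
cat >> h.py <<'E'
def rd(bot):
    F=np.array(bot.current_contact_force());M=np.array(bot.current_ft_torque());q=bot.current_joints()
    return [bot.current_clock(),q[5],M@u,np.linalg.norm(F),F@e,F@v,F@u,bot.current_effort()[5]]
def go6(bot,a):
    q=np.array(bot.current_joints()); q[:5]=Q5; q[5]=a; bot.set_joints(q)
Q5=np.array([-0.19857998,0.00711116,1.88055761,0.26112264,0.88190898])
E
python3 - <<'E'
from h import *
from workcell import bot
np.set_printoptions(precision=3,suppress=True)
Q=bot.inverse_kinematics(H-.019*u,toolrot(PHI0,1));print(Q)
a0=Q[5]
log=[]
for k in range(1,7):
    q=np.array(Q);q[5]=a0-.08*k; bot.set_joints(q); r=rd(bot); log.append(r);print(np.array(r))
    if k==3: bot.hold(.3);print('h',np.array(rd(bot)))
E
```

```text
[-0.2    0.007  1.88   0.26   0.88   0.74 ]
[ 5.65   0.66   0.085  4.942 -0.353  4.414  2.193 -0.021]
[ 5.9    0.58   0.129  5.201 -1.305  4.662  1.902 -0.013]
[ 6.15   0.5    0.079  5.91  -0.18   5.321  2.568 -0.002]
h [ 6.45   0.5    0.162  4.948 -0.954  4.493  1.841  0.107]
[ 6.7    0.42   0.124  6.405 -0.087  5.926  2.43   0.009]
[ 6.95   0.34   0.127  5.031 -0.011  4.482  2.285  0.019]
[ 7.2    0.26   0.138  5.849 -0.195  5.473  2.055  0.029]
```

```bash
python3 - <<'E'
from h import *
from workcell import bot
np.set_printoptions(precision=3,suppress=True)
for k in range(4): print(np.array(rd(bot)))
print()
for k in range(8): bot.hold(.04);print(np.array(rd(bot)))
Q=bot.inverse_kinematics(H-.019*u,toolrot(PHI0,1))
q=np.array(Q)
for a in (.34,.42,.5):
    q[5]=a;bot.set_joints(q);print('m',np.array(rd(bot)))
    for k in range(3): bot.hold(.05);print(np.array(rd(bot)))
E
```

```text
[ 7.2    0.26   0.138  5.849 -0.195  5.473  2.055  0.029]
[ 7.2    0.26   0.138  5.849 -0.195  5.473  2.055  0.029]
[ 7.2    0.26   0.138  5.849 -0.195  5.473  2.055  0.029]
[ 7.2    0.26   0.138  5.849 -0.195  5.473  2.055  0.029]

[ 7.242  0.26   0.107  4.734 -0.088  4.44   1.642  0.118]
[ 7.283  0.26   0.142  6.116 -0.142  5.587  2.484  0.135]
[ 7.325  0.26   0.128  6.145 -0.704  5.627  2.368  0.137]
[ 7.367  0.26   0.058  5.428 -0.29   4.87   2.379  0.137]
[ 7.408  0.26   0.126  5.904 -0.298  5.588  1.884  0.137]
[ 7.45   0.26   0.063  5.671 -0.328  5.322  1.933  0.137]
[ 7.492  0.26   0.141  5.59  -0.744  5.325  1.529  0.137]
[ 7.533  0.26   0.139  5.094 -0.568  4.866  1.394  0.137]
m [ 7.783  0.34   0.03   4.498 -0.102  4.072  1.907  0.188]
[ 7.833  0.34   0.072  5.62  -0.388  5.073  2.387  0.092]
[7.883 0.34  0.066 5.471 0.022 5.045 2.117 0.08 ]
[7.933 0.34  0.1   5.315 0.496 4.971 1.813 0.079]
m [ 8.183  0.42   0.071  6.259 -0.053  5.38   3.199  0.188]
[ 8.233  0.42   0.027  6.275 -0.844  5.811  2.212  0.091]
[ 8.283  0.42   0.116  5.937 -0.223  5.227  2.807  0.078]
[8.333 0.42  0.019 5.692 0.498 5.056 2.567 0.077]
m [ 8.583  0.5    0.096  5.674 -1.145  5.055  2.309  0.176]
[ 8.633  0.5    0.045  5.972 -0.082  5.336  2.68   0.079]
[ 8.683  0.5    0.114  5.416 -1.289  4.826  2.093  0.066]
[ 8.733  0.5    0.076  6.691 -1.352  5.832  2.988  0.065]
```

```bash
cat >> h.py <<'E'
def station(bot,a,Q,hold=.1):
    q=np.array(Q,float)
    def m(x):
        q[5]=x;bot.set_joints(q)
    m(a+.08);m(a);r1=rd(bot);bot.hold(hold);s1=rd(bot);m(a-.08);m(a);r2=rd(bot);bot.hold(hold);s2=rd(bot)
    return dict(t=s2[0],a=a,endm=r1[7],endp=r2[7],setm=s1[7],setp=s2[7],Mm=(r1[2]+s1[2])/2,Mp=(r2[2]+s2[2])/2,F=s2[3])
E
python3 - <<'E'
from h import *
from workcell import bot
import json
Q=bot.inverse_kinematics(H-.019*u,toolrot(PHI0,1))
L=[]
for a in (.34,-.05,-.45,-.85):
    s=station(bot,a,Q);L.append(s);print({k:round(float(x),3) for k,x in s.items()}, 'meanE',round((s['endm']+s['endp'])/2,4),'set',round((s['setm']+s['setp'])/2,4))
json.dump(L,open("L.json","w"))
c=bot.read_camera("side");cv2.imwrite("pics/side3.png",cv2.resize(c["pixels"][120:300,250:430],None,fx=3,fy=3))
c=bot.read_camera("wrist");cv2.imwrite("pics/wrist3.png",c["pixels"])
E
```

```text
{'t': 9.933, 'a': 0.34, 'endm': 0.019, 'endp': 0.191, 'setm': 0.127, 'setp': 0.081, 'Mm': 0.12, 'Mp': 0.076, 'F': 5.44} meanE 0.105 set 0.1042
{'t': 11.283, 'a': -0.05, 'endm': 0.067, 'endp': 0.227, 'setm': 0.176, 'setp': 0.114, 'Mm': 0.173, 'Mp': 0.101, 'F': 5.739} meanE 0.1469 set 0.1449
{'t': 12.642, 'a': -0.45, 'endm': 0.083, 'endp': 0.249, 'setm': 0.19, 'setp': 0.141, 'Mm': 0.186, 'Mp': 0.152, 'F': 6.631} meanE 0.166 set 0.1653
{'t': 14.0, 'a': -0.85, 'endm': 0.077, 'endp': 0.239, 'setm': 0.184, 'setp': 0.131, 'Mm': 0.179, 'Mp': 0.126, 'F': 5.683} meanE 0.1579 set 0.1573
```

View pics/side3.png

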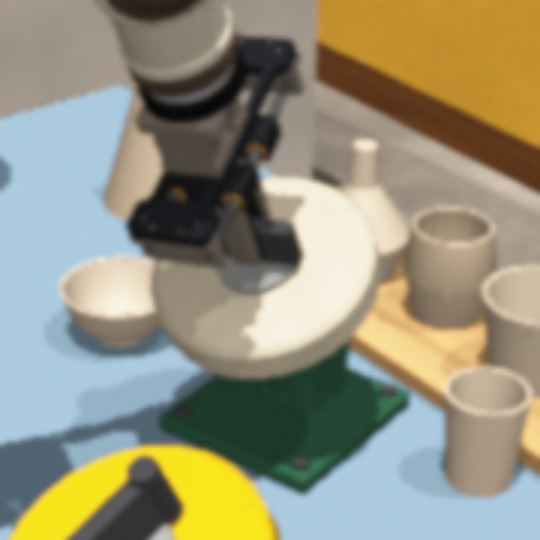

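View pics/wrist3.png

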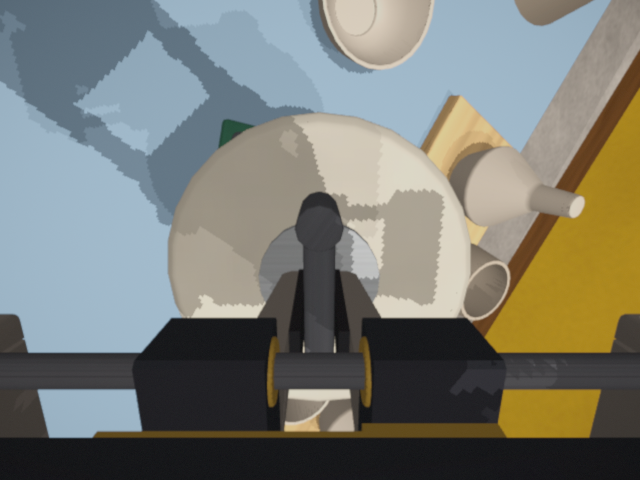

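```bash
python3 - <<'E'
from h import *
from workcell import bot
import json
from scipy.optimize import curve_fit
Q=bot.inverse_kinematics(H-.019*u,toolrot(PHI0,1));
q=np.array(bot.current_joints())
L=json.load(open("L.json"))
Q[:5]=np.array(Q)[:5]
for a in (-1.3,-1.75,-2.1,-2.45):
    s=station(bot,a,Q);L.append(s);print({k:round(float(x),3) for k,x in s.items()}, 'meanE',round((s['endm']+s['endp'])/2,4),'set',round((s['setm']+s['setp'])/2,4))
json.dump(L,open("L.json","w"))
A=np.array([[s['a'],(s['endm']+s['endp'])/2,(s['setm']+s['setp'])/2,(s['Mm']+s['Mp'])/2] for s in L])
for k in (1,2,3):
    for n,f,p in (('nobias',lambda x,a,z:a*np.sin(x-z),(.167,-2.1)),('bias',lambda x,a,z,c:a*np.sin(x-z)+c,(.167,-2.1,0))):
        w,_=curve_fit(f,A[:,0],A[:,k],p);print(k,n,w.round(4),'rms',np.std(A[:,k]-f(A[:,0],*w)).round(4))
E
```

```text
{'t': 15.492, 'a': -1.3, 'endm': 0.043, 'endp': 0.197, 'setm': 0.149, 'setp': 0.088, 'Mm': 0.114, 'Mp': 0.103, 'F': 6.624} meanE 0.1198 set 0.1187
{'t': 16.883, 'a': -1.75, 'endm': -0.014, 'endp': 0.129, 'setm': 0.091, 'setp': 0.021, 'Mm': 0.088, 'Mp': 0.037, 'F': 6.784} meanE 0.0577 set 0.0559
{'t': 18.2, 'a': -2.1, 'endm': -0.068, 'endp': 0.069, 'setm': 0.036, 'setp': -0.04, 'Mm': 0.023, 'Mp': -0.024, 'F': 7.179} meanE 0.0008 set -0.0017
{'t': 19.517, 'a': -2.45, 'endm': -0.123, 'endp': 0.013, 'setm': -0.02, 'setp': -0.097, 'Mm': -0.029, 'Mp': -0.076, 'F': 7.398} meanE -0.0552 set -0.0587
1 nobias [ 0.1659 -2.1081] rms 0.0005
1 bias [ 1.6640e-01 -2.1097e+00 -4.0000e-04] rms 0.0005
2 nobias [ 0.1648 -2.0978] rms 0.0013
2 bias [ 0.1683 -2.1102 -0.0031] rms 0.0004
3 nobias [ 0.1601 -2.1151] rms 0.0053
3 bias [ 1.6240e-01 -2.1234e+00 -2.1000e-03] rms 0.0052
```

The torque curve fits a clean sine (rms 0.5 mN m), with the stable zero at j6 ≈ -2.108. I'll go there, open the fingers briefly to check for any torque bias from the gripper itself, and then grip again.

```bash
python3 - <<'E'
from h import *
from workcell import bot
Q=bot.inverse_kinematics(H-.019*u,toolrot(PHI0,1));q=np.array(Q);q[5]=-2.109
bot.set_joints(q);bot.hold(.2);print(np.round(rd(bot),3))
bot.set_gripper(.45)
for k in range(4): bot.hold(.1);print('free',np.round(rd(bot),3))
bot.set_gripper(0.0,60);bot.hold(.3)
print('grip',np.round(rd(bot),3),bot.current_opening())
c=bot.read_camera("side");cv2.imwrite("pics/side4.png",cv2.resize(c["pixels"][120:300,250:430],None,fx=3,fy=3))
c=bot.read_camera("wrist");cv2.imwrite("pics/wrist4.png",c["pixels"])
E
```

```text
[20.142 -2.108 -0.163  6.958  1.66   6.756  0.15  -0.19 ]
free [ 2.0817e+01 -2.1090e+00  4.0000e-03  1.2190e+00  1.0600e-01  1.1600e+00
  3.6100e-01 -4.0000e-03]
free [ 2.0917e+01 -2.1090e+00  4.0000e-03  1.9700e-01  3.0000e-03  1.7100e-01
 -9.8000e-02 -4.0000e-03]
free [ 2.1017e+01 -2.1090e+00 -3.0000e-02  1.1470e+00  6.7000e-02  4.2900e-01
  1.0620e+00 -4.0000e-03]
free [ 2.1117e+01 -2.1090e+00 -7.9000e-02  5.8900e-01 -4.2100e-01 -3.0400e-01
  2.7700e-01 -4.0000e-03]
grip [21.942 -2.109 -0.149  5.301  1.201  4.995  1.308 -0.156] 0.15060430351852083
```

View pics/wrist4.png

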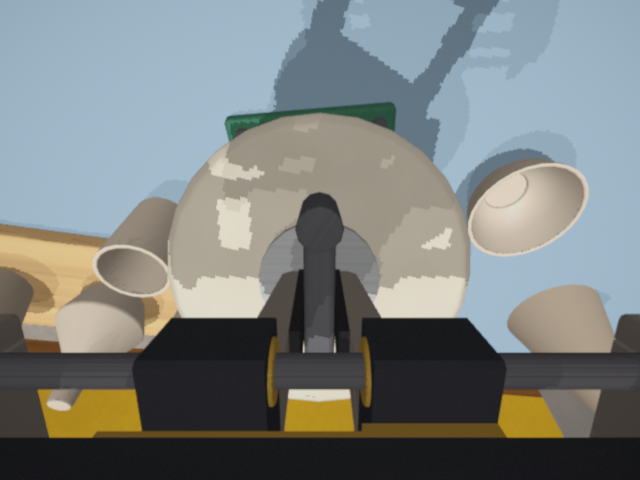

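View pics/side4.png

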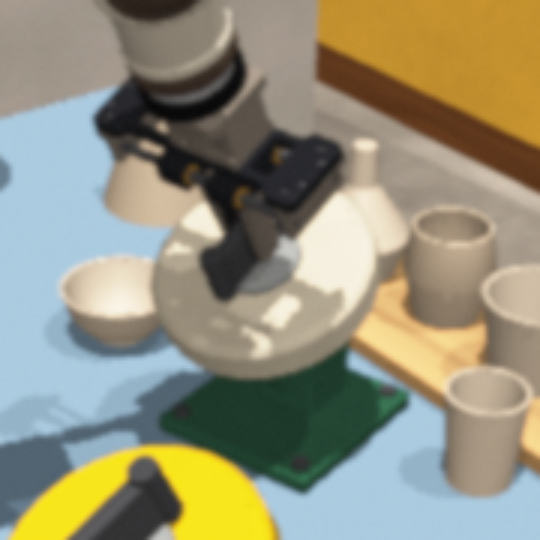

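```bash
python3 - <<'E'
from workcell import bot
import numpy as np
bot.hold(.3);print(bot.current_clock(),bot.current_opening(),np.abs(bot.current_joint_vel()).max());bot.job_done()
E
```

```text
22.3417 0.14794050114171123 0.0015339726083494817
the job is handed in; nothing more can be done
```

I turned the heavy side of the mould to its lowest point and handed the job in at 22.3 s, with the handle still gripped at 60 N. The hand-in gave no verdict, so success is judged only from my own readings.

**Finding the heavy side:** I gripped the white mould on the green stand and turned it in both directions at eight positions spread over about 160°. Averaging the two directions to cancel the seal friction left a clean sine of about 0.166 N m (fit error 0.0005 N m). The heavy-side-down balance point came out at last-joint angle -2.108 rad, and I stopped at -2.109.

**Last checks:**
- **Gripper bias:** with the fingers briefly opened at that position, the joint torque read -0.004 N m, too small to shift the result.
- **Agreement:** the separate, noisier wrist moment gave the balance point at -2.115 to -2.123 rad, within 1° of the other fit.
- **Grip and stillness:** the fingers are closed on about 13.6 mm, matching the 14 mm bar, and joint speeds were about 0.0015 rad/s or less.
- **Pots:** they looked unmoved in the last pictures. I did not measure them, and only those near the stand were in view.

**What didn't fit neatly:** before I opened the fingers, a static torque of about -0.19 N m was left at the balance point. After gripping again it was -0.156 N m, and wrist force was about 5 N. Both are within what the seal friction can hold. I did not repeat the turning test after gripping again. The wrist picture showed the bar in the same place relative to the gripper.

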